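# Lower the grow lamp and pin it

### The job

Push the raised grow lamp down until its arm rests on its stop, so that the hole in the arm lines up with the holes in the steel fork bracket. Then push the headed steel pin, which waits in the bracket's sleeve, all the way home through fork and arm until its head sits against the sleeve, leaving the lamp down and the little amber bottle standing.

Things in the scene. Friction and masses are not known exactly. Their poses are not given: they have to be found in the camera images.
- bracket: Fixed steel fork: base plate and two upright cheeks, 10 mm thick, 170 mm long, 22 mm apart, tops at 145 mm. Origin on the bench below the pin axis, midway between the cheeks; z up. Its x is the direction of the pin axis: holes and sleeve lie on it at height 115 mm, the sleeve outside the +x cheek. The lamp arm pivots at y = +90 mm, height 115 mm, and reaches to -y.
- lamp_arm (a joint): Tilt of the lamp arm, rad, about its pivot bolt (parallel to bracket x): 0 = level, on its hard stop, its hole in line with the fork's; grows as the lamp rises (starts 0.35 to 0.6). A friction hinge: stays where left, 2 to 5 N straight down on the lamp moves it. Aluminium bar 16 mm thick, 34 to 44 mm high, with a deeper plate below its hole.
- lamp_top (a point): Centre of the flat top of the white lamp housing at the arm's end (200 mm along bracket x, 80 mm wide, 26 mm thick). It lies 290 mm from the pivot along the arm and 25 mm above the arm's centre line: with the arm level, at bracket y = -200 mm, height 140 mm. Press down here or anywhere on the housing's top.
- pin: Loose headed pin, 0.08 to 0.17 kg: steel shank 16 mm thick, 116 mm long with a 12 mm tapered nose; round black head 34 mm across, 10 mm thick. Origin on its axis at the shoulder under the head; x points from nose to head, as bracket x. At the start it lies nearly level, its nose in the sleeve and 45 to 52 mm of shank showing. A few N towards bracket -x slide it in.
- pin_head (a point): Centre of the outer, flat face of the pin's head, 10 mm from the shoulder: the face to push on.
- sleeve_mouth (a point): Centre of the outer end of the steel sleeve (33 mm outside, 18 mm inside diameter, 60 mm long), 81 mm along bracket x from its origin, 115 mm above the bench; axes as the bracket's. The shoulder of the head rests on this end when the pin is home; the nose then stands 14 mm out of the far cheek.
- module_tray: Black plastic tray with cells, 200 x 150 x 45 mm, standing on the bench under the lamp, clear of it when the lamp is down; origin at the centre of its underside. Nothing to do with it.
- amber_bottle: Small amber glass bottle with a black cap, 44 mm in diameter, 85 mm high, standing on the bench near the pin's head; origin at the centre of its underside, z up. It must stay standing.
Not all that is in view belongs to the job. What is shaped like the pin but green is not meant.

How it is judged (in metres and radians):
On the way, in this order (a step that is already met when the one before it is completed fails the run):
1. the lamp arm has been lowered onto its stop, with the pin not yet through (value of joint lamp_arm below 0.05 rad and x of pin in the frame of sleeve_mouth above 0.02 m), for 0.2 s.
2. the pin has been pushed home, its head against the sleeve (x of pin in the frame of sleeve_mouth below 0.004 m and distance between pin and sleeve_mouth below 0.007 m and angle between the x axis of pin and the x axis of bracket, either way round below 0.1 rad), for 0.2 s.
At the end, for the whole second after the job is handed in: The lamp arm is down within 0.05 rad of its stop, the pin lies at rest through the fork and the arm with its shoulder within 4 mm of the sleeve's end (within 7 mm of the mouth's centre in all and within 0.1 rad of the hole axis), and the amber bottle stands upright (within 0.3 rad) (all of step 2 and value of joint lamp_arm below 0.05 rad and linear speed of pin below 0.02 m/s and angle between amber_bottle's own z axis and vertical below 0.3 rad); the robot touches nothing.
It fails at once if the amber bottle is knocked over (angle between amber_bottle's own z axis and vertical above 0.6 rad).
It also fails if it takes over 45 s, if anything falls off the work surface, if the arm or the gripper's body presses on something with over 40 N, if the wrist force passes 120 N, or if a joint passes its speed limit or range.

### The arm

A 7-joint arm with a two-finger parallel gripper is mounted at the origin on the work surface. World frame = base frame: x ahead of the robot, y to its left, z up, the work surface at z = 0. Lengths are in m, angles in degrees, forces in N, time in s.
With the tool pointing down it reaches from about 0.4 to 0.875 m from the base axis. Payload 4.4 kg.
Tool frame: the origin (TCP) lies at the centre of the arm's flange, where the gripper is bolted on; the fingertips stand 173 mm ahead of it and the grasp point (between the pads) lies 155 mm ahead of it (finger_overhang is the z of the fingertips in the tool frame, in m); z points along the fingers, y is the line along which they close (so a half turn about z gives the same grasp; the last joint's range is limited). The gripper opens to 85 mm and grips with 20 to 120 N. Pads are 22 mm wide; open, the fingers measure 114 mm over their backs; the gripper's body (76 mm by 85 mm) begins 54 mm behind the grasp point. The pads swing forward as they close: fully open they stand 13 mm farther back than shut.
Start: joints at [60.63, 36.005, 2.206, 86.941, -1.547, 57.084, -1.146], TCP at [0.281, -0.586, 0.405] pointing down, gripper open.
Joint ranges: [-175.42, 175.42], [-21.48, 121.26], [-71.46, 75.88], [10.55, 141.38], [-63.04, 243.04], [13.31, 113.54], [-168.57, 168.57]. Speed limits (degrees/s): [147.25, 147.25, 180, 180, 180, 180, 180].

### API

Orientations are given as a 3x3 rotation matrix whose columns are the frame's x, y, z axes.
In Python, from rig import * gives the robot as it stands. The module is installed in compiled form; this text tells all that it offers.
- The arm moves only by the shell command python3 -m pendant 'ROWS'. ROWS is JSON, a list of rows, each an object with "travel": the shift along the tool's x, y, z in cm, a list of three; "dr": the turn, a rotation vector about the tool's x, y, z in rad, a list of three; "grip": the finger opening in cm, from 0 to 8.54. In form: [{"travel": [x, y, z], "dr": [rx, ry, rz], "grip": grip}, ...]. A call has 1 to 5 rows; each row shifts and turns the commanded pose from where the row before left it, along the tool's axes as they then stand; what a row does not reach is not made up. A row lasts 1/10 s, in which the tool goes at most 50 mm and 8.59 degrees, less where a joint would pass 70% of its speed; a pose out of reach is approached as far as the arm can. A call is refused whole if a number of a shift passes 5 or a number of a turn 0.15, either way. A call with a gripper value outside its range is refused whole. The fingers move at their own pace and stop on an object; the grip force is fixed at half the most. Time passes only in rows, so rows that do not move let the fingers close. It gives the time, the measured TCP pose, the force, the opening and the grip force at its end, in the units of the state.
- state(): the state, without advancing time (a new reading comes with each control period).
- grab_frame(name): name is "scene" or "top" or "wrist"; returns the picture (420x560x3 uint8, red, green, blue); there is no depth.
- camera_params(name): a dict with "K" (3x3 intrinsics, pixels), "R" (3x3) and "t" (3): a world point X has camera coordinates R X + t; the wrist camera has in their place "tool_from_camera" (4x4, takes a point from camera to tool coordinates, whose origin is the TCP and whose axes are the flange's). Camera axes: x right, y down, z forward; pixel columns grow to the right and rows downward; lengths in m; the calibration is good to about 2 mm. A picture is of the moment at which its call begins: read the wrist's pose just before it. camera_params takes no time and is no camera call.
- sign_off(): hands the job in; it is judged then, once.
The state is a dict: "time_s": time; "joint_positions": joint angles; "qvel": joint speeds; "effort": joint torques, N m; "tcp_pos": TCP position; "eef_rot": TCP orientation; "wrist_force": force on the tool from outside, world axes, zero at the start; "moment": the same for the moment, N m; "grip_width": finger opening in m; "grip_force": force on a finger pad.
Only numpy, scipy, OpenCV 4.12 (cv2) and the standard library are available. Lean on these libraries where they do the work, as an engineer would, in place of code of your own. Each camera call takes 0.05 s, during which the arm holds its last target. There are 200 camera calls.

## Working session

There is one attempt and no reset: what is moved stays moved. The work goes in short steps, Python scripts to look and compute and a shell command to move; the robot and the scene stay as the last step left them, time stands still between calls to the robot, and variables do not carry over. Pictures are saved under pics/ and viewed, at most 10 in all, crops included, and the job is handed in when it is done.

```bash
mkdir -p pics; python3 - <<'E'
from rig import *
import cv2,numpy as np
s=state();print(s)
for n in("scene","top","wrist"):
    f=grab_frame(n);cv2.imwrite(f"pics/{n}0.png",f[:,:,::-1]);c=camera_params(n);print(n,{k:np.round(v,4).tolist() for k,v in c.items()})
E
```

```text
{'time_s': 0.0, 'joint_positions': array([60.63259279, 36.05902268,  2.20290787, 86.99608305, -1.54439205,
       57.08208183, -1.14595983]), 'qvel': array([-0.03775325,  0.0729623 , -0.01420135,  0.02762899, -0.02197012,
       -0.06473207, -0.00291228]), 'effort': array([ 2.71093122e-04, -5.63396144e+01,  1.22591950e+00, -1.93445510e+01,
        1.07978008e-02,  1.05816830e-02, -1.84247148e-05]), 'tcp_pos': array([ 0.28072454, -0.58593203,  0.40378722]), 'eef_rot': array([[ 9.01844321e-01,  4.32060256e-01, -8.69963833e-04],
       [ 4.32061127e-01, -9.01842791e-01,  1.66251975e-03],
       [-6.62619034e-05, -1.87521155e-03, -9.99998240e-01]]), 'wrist_force': array([-0.96185324,  0.86595807,  0.66656025]), 'moment': array([ 0.00169824, -0.04626863, -0.0055686 ]), 'grip_force': 0.0, 'grip_width': 0.0855767621262397}
scene {'K': [[451.2305, 0.0, 277.8091], [0.0, 451.2305, 199.1657], [0.0, 0.0, 1.0]], 'R': [[0.3272, 0.9449, 0.0047], [0.7126, -0.2434, -0.658], [-0.6206, 0.2187, -0.753]], 't': [-0.2086, -0.267, 1.1757]}
top {'K': [[503.3855, 0.0, 276.476], [0.0, 503.3855, 208.8013], [0.0, 0.0, 1.0]], 'R': [[0.0133, -0.9993, 0.0342], [-0.9853, -0.019, -0.1699], [0.1704, -0.0315, -0.9849]], 't': [0.0267, 0.5164, 0.9897]}
wrist {'K': [[337.6744, 0.0, 276.8444], [0.0, 337.6744, 208.47], [0.0, 0.0, 1.0]], 'tool_from_camera': [[0.0012, -0.9506, -0.3103, 0.0794], [1.0, 0.0008, 0.0013, 0.0007], [-0.001, -0.3103, 0.9506, 0.03], [0.0, 0.0, 0.0, 1.0]]}
```

View pics/scene0.png

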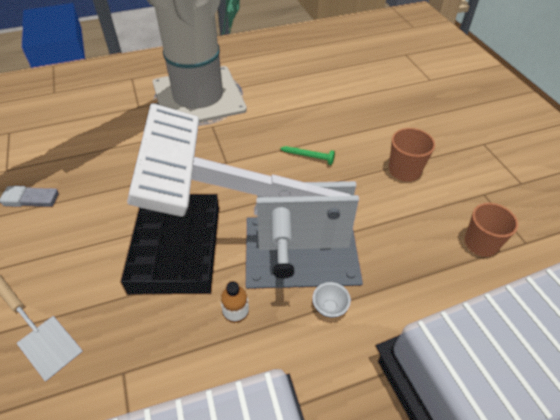

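View pics/top0.png

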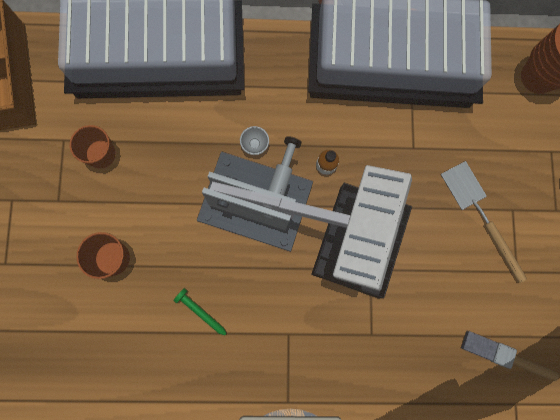

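The scene view shows the pin head at about (284,268), the bottle cap at (233,288) and the raised lamp at (165,160). The top view shows the pin head at (292,142), the sleeve around (282,185), the bottle at (328,160) and the lamp top centred near (373,228). Bracket +x points away from the robot.

```bash
cat > h.py <<'E'
import cv2,numpy as np
from rig import camera_params
P={n:camera_params(n) for n in("scene","top")}
def ray(n,p):
    c=P[n];R=np.array(c["R"]);o=-R.T@np.array(c["t"]);d=R.T@np.linalg.solve(c["K"],[p[0],p[1],1.]);return o,d/np.linalg.norm(d)
def plane(n,p,z):
    o,d=ray(n,p);return o+d*(z-o[2])/d[2]
def tri(a,b):
    o1,d1=ray("scene",a);o2,d2=ray("top",b)
    s=np.linalg.lstsq(np.c_[d1,-d2],o2-o1,rcond=None)[0];x,y=o1+s[0]*d1,o2+s[1]*d2
    return (x+y)/2,np.linalg.norm(x-y)
def blob(im,box,f):
    x0,y0,x1,y1=box;m=f(im[y0:y1,x0:x1].astype(int)).astype(np.uint8)
    n,l,s,c=cv2.connectedComponentsWithStats(m);i=1+np.argmax(s[1:,4]);return c[i]+[x0,y0],s[i,4],cv2.minAreaRect(np.argwhere(l==i)[:,::-1].astype(np.float32)+np.float32([x0,y0]))
E
python3 - <<'E'
from h import *
S=cv2.imread("pics/scene0.png");T=cv2.imread("pics/top0.png")
dark=lambda a:a.max(2)<50
wh=lambda a:a.min(2)>185
hs,ht=blob(S,(268,255,300,282),dark),blob(T,(280,130,304,155),dark);print("head",hs,ht,tri(hs[0],ht[0]))
bs,bt=blob(S,(222,278,246,296),dark),blob(T,(318,148,342,166),dark);print("cap",bs[:2],bt[:2],tri(bs[0],bt[0]))
ls,lt=blob(S,(120,95,205,220),wh),blob(T,(325,155,420,300),wh);print("lamp",ls,lt,tri(ls[2][0],lt[2][0]))
# bracket base plate from above (z~8mm?) and cheek tops
m=lambda a:(a.max(2)<110)&(a.max(2)>55)&(abs(a[:,:,0]-a[:,:,2])<25)
b=blob(T,(190,145,315,255),m);print("plate",b)
big=lambda I,b,k:cv2.resize(I[b[1]:b[3],b[0]:b[2]],None,fx=k,fy=k,interpolation=cv2.INTER_CUBIC)
A=big(T,(190,125,350,255),4);cv2.imwrite("pics/topcrop.png",A)
E
```

```text
head (array([282.70338983, 270.75423729]), np.int32(236), ((282.9382019042969, 271.30291748046875), (20.171178817749023, 13.6519775390625), 4.39870548248291)) (array([292.56410256, 141.52564103]), np.int32(78), ((292.3500061035156, 141.9499969482422), (15.81138801574707, 7.273238658905029), 18.434947967529297)) (array([0.63783035, 0.00745073, 0.11462143]), np.float64(0.0003563483891539498))
cap (array([232.47674419, 288.45348837]), np.int32(86)) (array([328.63157895, 159.        ]), np.int32(19)) (array([ 0.61660521, -0.06975833,  0.06972529]), np.float64(0.0009316985661747622))Traceback (most recent call last):
  File "<stdin>", line 7, in <module>
  File "h.py", line 14, in blob
    n,l,s,c=cv2.connectedComponentsWithStats(m);i=1+np.argmax(s[1:,4]);return c[i]+[x0,y0],s[i,4],cv2.minAreaRect(np.argwhere(l==i)[:,::-1].astype(np.float32)+np.float32([x0,y0]))
                                                    ~~~~~~~~~^^^^^^^^^
    return _wrapfunc(a, 'argmax', axis=axis, out=out, **kwds)
    return bound(*args, **kwds)
ValueError: attempt to get argmax of an empty sequence
```

```bash
python3 - <<'E'
from h import *
S=cv2.imread("pics/scene0.png");T=cv2.imread("pics/top0.png")
print(S[150,160],T[215,372],T[225,360])
def q(I,b,t):
    return blob(I,b,lambda a:(a.min(2)>t)&(np.ptp(a,axis=2)<25))
ls,lt=q(S,(120,95,200,220),150),q(T,(338,155,420,300),150);print("lamp",ls,lt,tri(ls[2][0],lt[2][0]))
for z in(.2,.25,.3):
    c=[plane("top",p,z) for p in cv2.boxPoints(lt[2])];print(z,np.round(c,3)[:,:2].tolist())
A=cv2.resize(T[125:255,190:350],None,fx=4,fy=4,interpolation=cv2.INTER_CUBIC);cv2.imwrite("pics/topcrop.png",A)
E
```

```text
[225 225 226] [175 178 176] [178 180 179]
lamp (array([165.75887052, 159.2775404 ]), np.int32(5383), ((169.22019958496094, 157.28216552734375), (62.4764518737793, 107.98355865478516), 13.799484252929688)) (array([371.87355812, 225.8025732 ]), np.int32(4508), ((365.96990966796875, 223.34149169921875), (59.45943069458008, 118.40573120117188), 15.819192886352539)) (array([ 0.46099787, -0.11237171,  0.23225903]), np.float64(0.006375505543213683))
0.2 [[0.381, -0.038], [0.583, -0.096], [0.555, -0.197], [0.355, -0.136]]
0.25 [[0.378, -0.032], [0.569, -0.086], [0.543, -0.182], [0.354, -0.124]]
0.3 [[0.376, -0.026], [0.554, -0.077], [0.53, -0.167], [0.353, -0.112]]
```

View pics/topcrop.png

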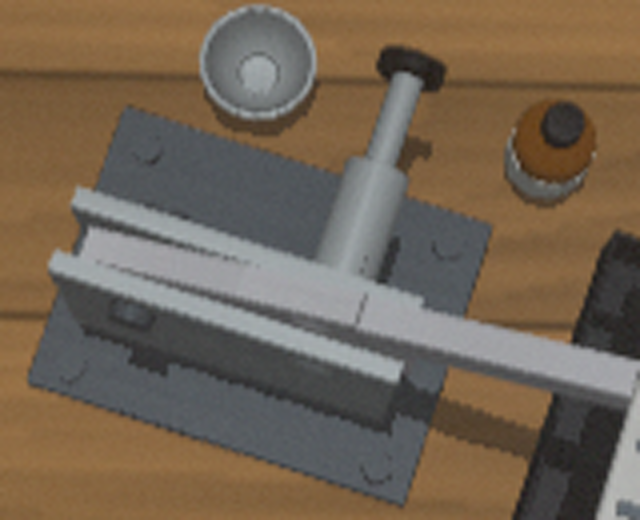

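The crop shows base plate corners at about (127,107), (492,225), (405,503) and (30,383). The near cheek top runs from (52,262) to (402,372), and the bottle sits about 6 cm to the right of the pin.

```bash
python3 - <<'E'
from h import *
f=lambda p:(p[0]/4+190,p[1]/4+125)
c=np.array([plane("top",f(p),.008) for p in[(127,107),(492,225),(405,503),(30,383)]]);print(np.round(c,3))
v=[c[1]-c[0],c[2]-c[3]]
for u in v: print("yaw of -y dir",np.degrees(np.arctan2(u[1],u[0]))+90)
for u in (c[0]-c[3],c[1]-c[2]): print("yaw of x",np.degrees(np.arctan2(u[1],u[0])))
a,b=[plane("top",f(p),.145) for p in[(52,262),(402,372)]];u=b-a;print("cheek",a,b,np.linalg.norm(u),np.degrees(np.arctan2(u[1],u[0]))+90)
head=np.array([.6378,.00745]);
h,e=tri((165.8,159.3),(372,226));print("lamp",h,e)
for y in(-15,-17,-19):
    r=np.radians(y);X=np.array([np.cos(r),np.sin(r)]);Y=np.array([-X[1],X[0]])
    O=head-X*(.081+.01+.0485);print(y,"org",O,"mouth",O+.081*X,"lamp level",O-.2*Y,"lampxy in bracket",(h[:2]-O)@X,(h[:2]-O)@Y, "plate c in br",(c.mean(0)[:2]-O)@X,(c.mean(0)[:2]-O)@Y,"bottle",(np.array([.6166,-.0698])-O)@X,(np.array([.6166,-.0698])-O)@Y)
E
```

```text
[[ 0.645  0.154  0.008]
 [ 0.584 -0.044  0.008]
 [ 0.433  0.002  0.008]
 [ 0.493  0.2    0.008]]
yaw of -y dir -17.170782232659818
yaw of -y dir -16.831257182056632
yaw of x -16.930247901979477
yaw of x -16.878299600751525
cheek [0.53016706 0.17482744 0.145     ] [0.48169209 0.01220309 0.145     ] 0.16969532809932764 -16.59823729161036
lamp [ 0.4577497  -0.12070235  0.22774804] 0.0008639640544109566
-15 org [0.50305335 0.04355526] mouth [0.58129334 0.02259091] lamp level [ 0.45128954 -0.14962991] lampxy in bracket -0.0012469633144797797 -0.17038611236318105 plate c in br 0.025698169773708215 0.04244454248019905 bottle 0.13901614371684146 -0.08010473383700396
-17 org [0.50439549 0.04823585] mouth [0.58185617 0.02455374] lamp level [ 0.44592115 -0.1430251 ] lampxy in bracket 0.004785165499286573 -0.1751943159292888 plate c in br 0.024286201603532682 0.03844705981301222 bottle 0.14181205336341507 -0.0800728225382665
-19 org [0.50590016 0.05286676] mouth [0.58248716 0.02649574] lamp level [ 0.44078653 -0.13623696] lampxy in bracket 0.010981423587662477 -0.1797890722080523 plate c in br 0.023014603699378054 0.03440273532575879 bottle 0.14460514612910982 -0.07994335483953897
```

```bash
python3 -m pendant '[{"travel":[3.4,-3.3,-0.7],"dr":[0,0,0],"grip":0},{"travel":[3.4,-3.3,-0.7],"dr":[0,0,0],"grip":0},{"travel":[3.4,-3.3,-0.7],"dr":[0,0,0],"grip":0},{"travel":[3.4,-3.3,-0.7],"dr":[0,0,0],"grip":0},{"travel":[3.4,-3.3,-0.7],"dr":[0,0,0],"grip":0}]'; python3 -m pendant '[{"travel":[3.4,-3.3,-0.7],"dr":[0,0,0],"grip":0},{"travel":[3.4,-3.3,-0.7],"dr":[0,0,0],"grip":0},{"travel":[3.4,-3.3,-0.7],"dr":[0,0,0],"grip":0},{"travel":[3.4,-3.3,0],"dr":[0,0,0],"grip":0},{"travel":[3.4,-3.3,0],"dr":[0,0,0],"grip":0}]'
```

```text
time_s: 0.65
tcp_pos: [0.3632, -0.362, 0.4398]
eef_rot: [[0.902, 0.432, -0.0], [0.432, -0.902, 0.0], [0.0, -0.0, -1.0]]
wrist_force: [1.0, -0.2, 0.7]
grip_width: 0.0121
grip_force: 0.0
time_s: 1.15
tcp_pos: [0.4452, -0.1398, 0.461]
eef_rot: [[0.902, 0.432, 0.001], [0.432, -0.902, -0.0], [0.001, 0.001, -1.0]]
wrist_force: [-0.2, -0.5, 0.7]
grip_width: -0.0002
grip_force: 0.0
```

```bash
python3 -m pendant '[{"travel":[0,0,2.5],"dr":[0,0,0],"grip":0},{"travel":[0,0,2.5],"dr":[0,0,0],"grip":0},{"travel":[0,0,2.5],"dr":[0,0,0],"grip":0},{"travel":[0,0,2.5],"dr":[0,0,0],"grip":0},{"travel":[0,0,2.5],"dr":[0,0,0],"grip":0}]';python3 -m pendant '[{"travel":[0,0,1],"dr":[0,0,0],"grip":0},{"travel":[0,0,1],"dr":[0,0,0],"grip":0},{"travel":[0,0,0.5],"dr":[0,0,0],"grip":0},{"travel":[0,0,0],"dr":[0,0,0],"grip":0}]'
```

```text
time_s: 1.65
tcp_pos: [0.4451, -0.1424, 0.3353]
eef_rot: [[0.902, 0.432, 0.001], [0.432, -0.902, -0.001], [0.001, 0.002, -1.0]]
wrist_force: [0.5, -2.8, 3.8]
grip_width: -0.0001
grip_force: 1.8
time_s: 2.05
tcp_pos: [0.4445, -0.1418, 0.3133]
eef_rot: [[0.902, 0.432, 0.0], [0.432, -0.902, -0.001], [-0.0, 0.001, -1.0]]
wrist_force: [-6.7, 0.8, 27.3]
grip_width: 0.0
grip_force: 13.6
```

```bash
python3 -m pendant '[{"travel":[0,0,-2],"dr":[0,0,0],"grip":0},{"travel":[0,0,-4],"dr":[0,0,0],"grip":0},{"travel":[0,0,-4],"dr":[0,0,0],"grip":0},{"travel":[4.5,-0.35,0],"dr":[0,0,0],"grip":0},{"travel":[4.5,-0.35,0],"dr":[0,0,0],"grip":0}]';python3 -m pendant '[{"travel":[4.5,-0.35,0],"dr":[0,0,0],"grip":0},{"travel":[4.5,-0.35,0],"dr":[0,0,0],"grip":0},{"travel":[4.5,-0.35,0],"dr":[0,0,0],"grip":0},{"travel":[4.5,-0.35,0],"dr":[0,0,0],"grip":0},{"travel":[0,0,0],"dr":[0,0,0.144],"grip":0}]';python3 -m pendant '[{"travel":[0,0,0],"dr":[0,0,0.15],"grip":0},{"travel":[0,0,0],"dr":[0,0,0.15],"grip":0},{"travel":[0,0,0],"dr":[0,0,0.15],"grip":0},{"travel":[0,0,0],"dr":[0,0,0.15],"grip":0},{"travel":[0,0,0],"dr":[0,0,0],"grip":0}]'
python3 - <<'E'
from rig import *
import cv2
a=grab_frame("scene");b=grab_frame("top")
cv2.imwrite("pics/s1.png",a[:,:,::-1]);cv2.imwrite("pics/t1.png",b[:,:,::-1])
E
```

```text
time_s: 2.55
tcp_pos: [0.5239, -0.0966, 0.4135]
eef_rot: [[0.903, 0.429, 0.005], [0.429, -0.903, -0.001], [0.004, 0.003, -1.0]]
wrist_force: [1.5, -0.2, 0.5]
grip_width: -0.0003
grip_force: 0.0
time_s: 3.05
tcp_pos: [0.683, -0.0003, 0.41]
eef_rot: [[0.953, 0.302, 0.004], [0.302, -0.953, 0.005], [0.005, -0.004, -1.0]]
wrist_force: [-1.1, 0.0, 0.4]
grip_width: 0.0002
grip_force: 0.0
time_s: 3.55
tcp_pos: [0.6794, -0.0054, 0.411]
eef_rot: [[0.956, -0.293, 0.0], [-0.293, -0.956, 0.0], [0.0, -0.0, -1.0]]
wrist_force: [-0.6, 0.2, 0.2]
grip_width: -0.0002
grip_force: 0.0
```

View pics/s1.png

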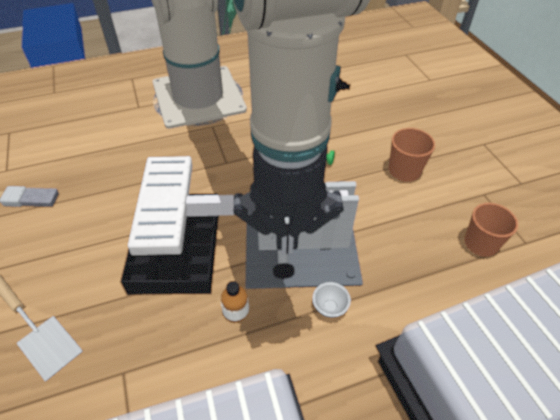

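The lamp is level, with its housing at about (162,203). The gripper stands above and beyond the pin head at (284,270), and the bottle is standing. Next I go down beside the head and push along tool -x.

```bash
python3 -m pendant '[{"travel":[0,0,3.5],"dr":[0,0,0],"grip":0},{"travel":[0,0,3.5],"dr":[0,0,0],"grip":0},{"travel":[0,0,3.5],"dr":[0,0,0],"grip":0},{"travel":[0,0,3.4],"dr":[0,0,0],"grip":0},{"travel":[0,0,0],"dr":[0,0,0],"grip":0}]';python3 -m pendant '[{"travel":[-1,0,0],"dr":[0,0,0],"grip":0},{"travel":[-1,0,0],"dr":[0,0,0],"grip":0},{"travel":[-1,0,0],"dr":[0,0,0],"grip":0},{"travel":[-1,0,0],"dr":[0,0,0],"grip":0},{"travel":[0,0,0],"dr":[0,0,0],"grip":0}]'
python3 - <<'E'
from rig import *
import cv2,numpy as np
print(np.round(state()["tcp_pos"],4))
a=grab_frame("scene");b=grab_frame("top")
I=np.hstack([cv2.resize(a[170:330,190:350],(400,400)),cv2.resize(b[90:250,220:380],(400,400))])
cv2.imwrite("pics/m2.png",I[:,:,::-1])
E
```

```text
time_s: 4.15
tcp_pos: [0.6771, -0.0058, 0.2668]
eef_rot: [[0.957, -0.291, -0.01], [-0.291, -0.957, 0.001], [-0.01, 0.002, -1.0]]
wrist_force: [-1.0, -0.4, -0.1]
grip_width: -0.0002
grip_force: 0.0
time_s: 4.65
tcp_pos: [0.64, 0.0064, 0.2726]
eef_rot: [[0.956, -0.292, -0.0], [-0.292, -0.956, 0.001], [-0.001, -0.001, -1.0]]
wrist_force: [0.8, -0.3, -0.4]
grip_width: 0.0
grip_force: 0.0
[0.64   0.0064 0.2726]
```

View pics/m2.png

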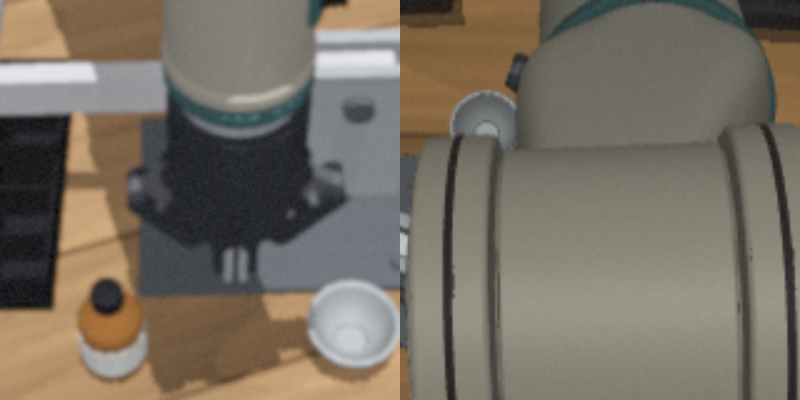

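The closed fingers stand right in front of the pin head, with the pads at about (238,265) in the left half. The bottle, at (112,325), is untouched. I push on.

```bash
python3 -m pendant '[{"travel":[-0.8,0,0],"dr":[0,0,0],"grip":0},{"travel":[-0.8,0,0],"dr":[0,0,0],"grip":0},{"travel":[-0.8,0,0],"dr":[0,0,0],"grip":0},{"travel":[-0.6,0,0],"dr":[0,0,0],"grip":0},{"travel":[0,0,0],"dr":[0,0,0],"grip":0}]';python3 -m pendant '[{"travel":[-0.4,0,0],"dr":[0,0,0],"grip":0},{"travel":[-0.3,0,0],"dr":[0,0,0],"grip":0},{"travel":[0,0,0],"dr":[0,0,0],"grip":0}]'
```

```text
time_s: 5.25
tcp_pos: [0.6113, 0.0149, 0.2716]
eef_rot: [[0.956, -0.292, -0.002], [-0.292, -0.956, 0.0], [-0.002, 0.0, -1.0]]
wrist_force: [0.2, -0.2, -0.3]
grip_width: -0.0
grip_force: 0.0
time_s: 5.55
tcp_pos: [0.6054, 0.0165, 0.2716]
eef_rot: [[0.956, -0.293, -0.0], [-0.293, -0.956, 0.0], [-0.0, 0.0, -1.0]]
wrist_force: [0.6, -0.1, -0.1]
grip_width: 0.0001
grip_force: 0.0
```

```bash
python3 -m pendant '[{"travel":[-0.4,0,0],"dr":[0,0,0],"grip":0}]';python3 -m pendant '[{"travel":[-0.4,0,0],"dr":[0,0,0],"grip":0}]'
python3 - <<'E'
from rig import *
import cv2,numpy as np
a=grab_frame("scene");w=grab_frame("wrist")
I=np.hstack([cv2.resize(a[190:300,210:320],(400,400)),cv2.resize(w[:,70:490],(400,400))])
cv2.imwrite("pics/m3.png",I[:,:,::-1])
E
```

```text
time_s: 5.65
tcp_pos: [0.6041, 0.0168, 0.272]
eef_rot: [[0.956, -0.293, 0.008], [-0.293, -0.956, -0.001], [0.008, -0.001, -1.0]]
wrist_force: [11.9, -3.8, -8.2]
grip_width: -0.0001
grip_force: 6.5
time_s: 5.75
tcp_pos: [0.6028, 0.017, 0.2725]
eef_rot: [[0.956, -0.294, 0.016], [-0.294, -0.956, -0.003], [0.016, -0.002, -1.0]]
wrist_force: [20.3, -5.9, -13.5]
grip_width: 0.0001
grip_force: 10.2
```

View pics/m3.png

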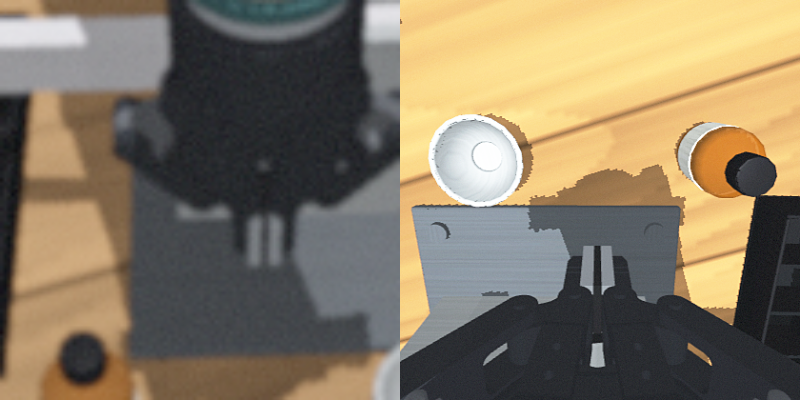

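The lower left shows the fingers still in front of the head, and the bottle is standing. The force has risen to 21 N, so the pin is either home or jammed. I back off and look.

```bash
python3 -m pendant '[{"travel":[3,0,0],"dr":[0,0,0],"grip":0},{"travel":[2,0,0],"dr":[0,0,0],"grip":0},{"travel":[0,0,-5],"dr":[0,0,0],"grip":0},{"travel":[0,0,-5],"dr":[0,0,0],"grip":0},{"travel":[0,0,-5],"dr":[0,0,0],"grip":0}]';python3 -m pendant '[{"travel":[0,-5,0],"dr":[0,0,0],"grip":0},{"travel":[0,-5,0],"dr":[0,0,0],"grip":0},{"travel":[0,-5,0],"dr":[0,0,0],"grip":0},{"travel":[0,-5,0],"dr":[0,0,0],"grip":0},{"travel":[0,-5,0],"dr":[0,0,0],"grip":0}]'
python3 - <<'E'
from h import *
from rig import *
a=grab_frame("scene")[:,:,::-1];b=grab_frame("top")[:,:,::-1]
cv2.imwrite("pics/s4.png",a);cv2.imwrite("pics/t4.png",b)
I=np.hstack([cv2.resize(a[170:320,190:340],(400,400)),cv2.resize(b[120:270,220:370],(400,400))])
cv2.imwrite("pics/m4.png",I)
E
```

```text
time_s: 6.35
tcp_pos: [0.6456, 0.0041, 0.4224]
eef_rot: [[0.956, -0.293, -0.003], [-0.293, -0.956, -0.0], [-0.002, 0.001, -1.0]]
wrist_force: [2.5, -0.1, 0.3]
grip_width: 0.0001
grip_force: 0.0
time_s: 6.85
tcp_pos: [0.719, 0.2451, 0.4216]
eef_rot: [[0.956, -0.293, -0.001], [-0.293, -0.956, -0.0], [-0.001, 0.0, -1.0]]
wrist_force: [0.9, -0.1, 0.0]
grip_width: 0.0
grip_force: 0.0
```

View pics/m4.png

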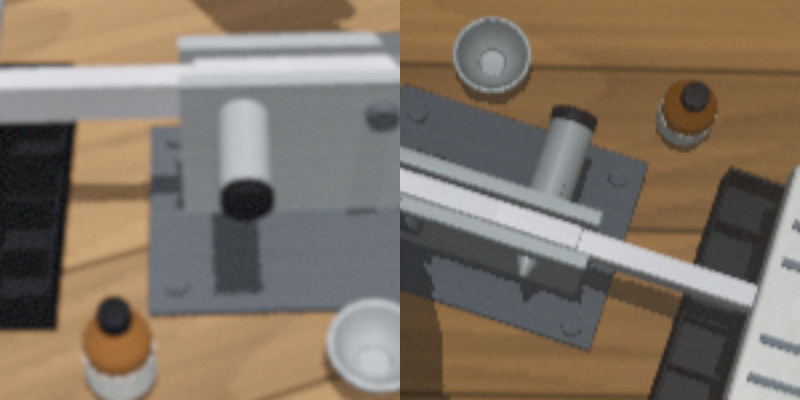

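The pin head sits flush on the sleeve with no thinner shank showing. The nose sticks out of the far cheek at about (527,265), and the bottle is standing. A quick numeric check before handing in.

```bash
python3 - <<'E'
from h import *
S=cv2.imread("pics/s4.png");T=cv2.imread("pics/t4.png")
d=lambda a:a.max(2)<50
a,b=blob(S,(268,232,297,256),d),blob(T,(275,155,300,172),d)
h,e=tri(a[0],b[0]);print(a[:2],b[:2],h,e,(h[:2]-[.6378,.00745])@[.956,-.292])
n=((527-400)*150/400+220,265*150/400+120);q=plane("top",n,.115);print("nose",q,"head-nose along x",(h-q)[:2]@[.956,-.292])
r=np.array([.956,-.292]);a0,_=[plane("top",(p[0]/4+190,p[1]/4+125),.145) for p in[(52,262),(402,372)]]
# outer edge of far cheek at bracket x=-21
print("head centre in bracket x:",(h[:2]-a0[:2])@r-.021)
E
```

```text
(array([282.14349776, 245.02690583]), np.int32(223)) (array([289.7826087 , 164.82608696]), np.int32(23)) [0.5918077  0.01740431 0.11661789] 0.009770950973271393 -0.04687529385187405
nose [0.48288204 0.05391697 0.115     ] head-nose along x 0.11479462710174006
head centre in bracket x: 0.08389600600342723
```

```bash
python3 -c "
from rig import *
print(sign_off())"
```

```text
the job is handed in; nothing more can be done
None
```

I handed the job in: the lamp is down on its stop, the pin is home with its head against the sleeve as far as the pictures show, and the bottle is still standing; the sign-off gave no verdict.

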